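# Close the leaning screw jar with its captive cap

## Task

Of the two leaning jars on the bench, one stands open with its captive screw cap swung aside on its arm. Swing the cap back over the mouth and screw it clockwise until it is fully home and tight against its stop, then let go. Keep off the jar that is already closed, and do not push the things lying around out of their places.

Things in the scene. Friction and masses are not known exactly. Their poses are not given: they have to be found in the camera images.
- cap_grip (a point): Captive screw cap of the open jar: ribbed aluminium cylinder, 50 mm across, 40 mm tall. Point on its axis, 15 mm below its top face. z points out along the axis, which leans about 0.47 rad (27 deg) from vertical: lean the tool alike; x and y turn with the cap. Grip the ribs, fingers along the axis, at any angle round it; over the mouth and backed out it is 46 mm above the rim, home 35.2 mm.
- mouth (a point): Centre of the open jar's mouth, in the plane of its rim. z points out along the jar's axis, leaning about 0.47 rad (27 deg) from vertical to the stand's front; y points to the swing arm's pivot. Neck 52 mm across outside, 40 mm inside; jar 64 mm across. Jar and plywood stand are fixed to the table.
- pivot (a point): Axis of the swing arm's pivot post, level with the rim, 66 mm from the mouth's centre along the mouth's y; z parallel to the jar's axis. The cap's thread runs through a flat steel collar, 52 mm across, at the arm's end; its upper face is 10 mm above the rim plane, the highest of arm and post 11 mm: keep the fingertips above that (within 22 mm below cap_grip when the cap is nearly home).
- swing (a joint): Swing arm's angle about the pivot, rad. 0: cap exactly over the mouth; positive: swung aside, down the slope (mouth's -x). Closing is counter-clockwise seen from above. Travel -0.3 to 1.6: nothing stops it over the mouth, it can pass it. Friction, 0.11 N m, holds it where left. A cap held fast must be turned along with the arm, about the pivot, or it turns in its thread.
- cap_turn (a joint): Turn of the cap in its thread, rad. 0: backed right out; grows clockwise seen from above (tightening), lowering the cap 3 mm per rad; 3.6: home, a hard stop. Friction 0.12 N m; stays where left; pushing does not move it. The rubber plug below it (35 mm, tapered foot, 2.5 mm play in the mouth) clears the rim below 1.0; off the mouth, or screwed down too early, it jams on the rim.
- spare_cap_grip (a point): Cap of the second, identical jar, closed already (point as for cap_grip); fixed. Not to be touched.
- tin_mid (a point): Bystander: round wax tin, 75 mm across, 56 mm tall. The point is half-way up its middle.
- tape_roll_mid (a point): Bystander: roll of masking tape lying flat, 105 mm across, 25 mm tall. The point is half-way up its middle.
- tape_rule_mid (a point): Bystander: tape measure standing on edge, 37 x 85 x 66 mm. The point is half-way up its middle.
- square_mid (a point): Bystander: try square lying flat, 115 x 205 mm, 17 mm tall. The point is half-way up its middle.
- clamp_mid (a point): Bystander: spring clamp lying flat, 54 x 121 x 19 mm. The point is half-way up its middle.
- block_mid (a point): Bystander: sanding block lying flat, 67 x 110 x 33 mm. The point is half-way up its middle.
- spare_canister: The second jar on its plywood stand, closed already, with all it carries: base 150 x 155 mm; origin under the stand, on the table. Do not touch it. The two jars may stand either way round.

How it is judged:
At the end, for the whole second after the job is handed in: The open jar's cap is over its mouth (arm within 0.08 rad), screwed fully home (cap_turn above 3.45 rad, its grip point less than 37.5 mm from the mouth's centre), at rest and released (value of joint cap_turn above 3.45 rad and value of joint swing between -0.08 and 0.08 rad and distance between cap_grip and mouth below 0.0375 m and velocity of joint cap_turn between -0.05 and 0.05 rad/s); the robot touches nothing.
It fails at once if the jar that was already closed is touched (more than 2 N) (contact force between any of the fingers, the arm and spare_canister above 2 N).
It fails at once if a thing lying around is pushed more than 30 mm (distance of any of tin_mid, tape_roll_mid, tape_rule_mid, square_mid, clamp_mid, block_mid from where it was at the start of the episode above 0.03 m).
It also fails if it takes over 72 s, if anything falls off the work surface, if the arm or the gripper's body presses on something with over 40 N, if the wrist force passes 120 N, or if a joint passes its speed limit or range.

## Robot

A 7-joint arm with a two-finger parallel gripper is mounted at the origin on a cart in front of the work surface, level with it; the furniture and walls round the work are solid. World frame = base frame: x ahead of the robot, y to its left, z up, the work surface at z = 0. Lengths are in m, angles in rad, forces in N, time in s.
With the tool pointing down it reaches from about 0.35 to 0.9 m from the base axis. Payload 19.9 kg.
Tool frame: the origin (TCP) lies midway between the tips of the shut fingers; the grasp point (between the pads) lies manip.grasp_offset behind it (manip.grasp_offset is the distance from the TCP to the grasp point, in m); z points along the fingers, y is the line along which they close (so a half turn about z gives the same grasp; the last joint's range is limited). The gripper opens to 94 mm and grips with 3 to 60 N. Pads are 16 mm wide; open, the fingers measure 119 mm over their backs; the gripper's body (75 mm by 177 mm) begins 78 mm behind the grasp point.
Start: joints at [1.121, 0.417, -0.01, 1.614, 0.005, 1.111, -0.053], TCP at [0.248, -0.573, 0.205] pointing down, gripper open.
Joint ranges: [-2.81, 2.81], [-0.39, 2.02], [-1.27, 1.25], [0.06, 2.57], [-1.19, 4.33], [0.19, 2], [-2.82, 2.82]. Speed limits (rad/s): [1.89, 1.89, 2.39, 2.39, 3.01, 3.01, 3.01].

## Interface

Orientations are given as a rotation vector (axis times angle).
In Python, from bench import sense, cams, manip gives the robot as it stands.
- The arm moves only by the tool apply_moves, never from a script. Its argument "series" is text: rows parted by semicolons, each of 5 numbers parted by spaces: the shift along the tool's x, y, z as a fraction of full scale, then the turn about the tool's z as a fraction of full scale, then the opening, from -1 (shut) to 1 (fully open), so that 0 is half open. In form: dx dy dz yaw hand; .... A call has exactly 5 rows; each row shifts and turns the commanded pose from where the row before left it, along the tool's axes as they then stand; what a row does not reach is not made up. Full scale, the value 1, is 0.025 m for a shift and 5 degrees for a turn. A row lasts 1/12 s, in which the tool goes at most 41.7 mm and 7.16 degrees, less where a joint would pass 70% of its speed; a pose out of reach is approached as far as the arm can. A call with a number of a shift or a turn outside -1 to 1 is refused whole. A call with a gripper value outside its range is refused whole. The fingers move at their own pace and stop on an object; "newtons" is the grip in N (left out, the last holds). Time passes only in rows, so rows that do not move let the fingers close, or fill a call up. It gives the time, the measured TCP pose, the force, the opening and the grip force at its end, in the units of the state.
- sense(): the state, without advancing time (a new reading comes with each control period).
- cams.get_image(name): name is "side" or "top" or "wrist"; returns (picture, depth): 400x640x3 uint8, blue, green, red; 400x640 float32, m along the optical axis (not along the pixel's ray), 0 where there is no reading.
- cams.camera_params(name): a dict with "fx", "fy", "cx", "cy" (pixels), "distortion" ([k1, k2, p1, p2, k3] as OpenCV has them; the pictures are not rectified), "R" (3x3) and "t" (3): a world point X has camera coordinates R X + t; the wrist camera has in their place "hand_eye" (4x4, takes a point from camera to tool coordinates, whose origin is the TCP and whose axes are the flange's). Camera axes: x right, y down, z forward; pixel columns grow to the right and rows downward; lengths in m; the calibration is good to about 2 mm. A picture is of the moment at which its call begins: read the wrist's pose just before it. camera_params takes no time and is no camera call.
- manip.job_done(): hands the job in; it is judged then, once.
The state is a dict: "time_s": time; "qpos": joint angles; "dq": joint speeds; "joint_efforts": joint torques, N m; "position": TCP position; "orientation": TCP orientation; "wrist_force": force on the tool from outside, world axes, zero at the start; "torque": the same for the moment, N m; "opening": finger opening in m; "grip_force": force on a finger pad.
Only numpy, scipy, OpenCV 4.12 (cv2) and the standard library are available. Lean on these libraries where they do the work, as an engineer would, in place of code of your own. Each camera call takes 0.05 s, during which the arm holds its last target. There are 200 camera calls.

## Working session

There is one attempt and no reset: what is moved stays moved. The work goes in short steps, Python scripts to look and compute and a tool call to move; the robot and the scene stay as the last step left them, time stands still between calls to the robot, and variables do not carry over. Pictures are saved under pics/ and viewed, at most 12 in all, crops included, and the job is handed in when it is done.

Besides the shell and the picture viewer there is one more tool, called after "Emit:" as name(argument=value, ...) on one line, values as JSON. apply_moves: Moves the arm, as the interface text tells. Its arguments: {"type":"object","properties":{"series":{"type":"string"},"newtons":{"type":"number"}},"required":["series"]}

```bash
mkdir -p pics; ls; python3 - <<'E'
from bench import sense,cams,manip
import cv2,numpy as np
s=sense();print(s, manip.grasp_offset)
for n in("top","side"):
    im,d=cams.get_image(n);cv2.imwrite(f"pics/{n}0.png",im);np.save(f"pics/{n}0.npy",d);print(n,cams.camera_params(n))
print(cams.camera_params("wrist"))
E
```

```text
pics
{'time_s': 0.0, 'qpos': array([ 1.12051768,  0.4179653 , -0.01030914,  1.61416942,  0.00474049,
        1.11068594, -0.05300841]), 'dq': array([-0.00130736,  0.00069518, -0.00091451,  0.00184639, -0.0011988 ,
        0.00060985, -0.00050167]), 'joint_efforts': array([ 1.06167929e-04, -8.51258683e+01,  6.38742931e-01, -4.26000237e+01,
       -4.88348154e-02,  1.86783815e-02,  8.91200875e-05]), 'position': array([ 0.24826339, -0.57317151,  0.20483268]), 'orientation': array([-3.07506829e+00, -6.37449483e-01,  5.73158625e-04]), 'wrist_force': array([0.85701998, 0.44024657, 0.8346119 ]), 'torque': array([0.03829425, 0.0339321 , 0.01252218]), 'grip_force': 0.0, 'opening': 0.09388995256677736} 0.0188
top {'fx': 445.65173678771515, 'fy': 445.65173678771515, 'cx': 320.47466537611587, 'cy': 189.51476744846588, 'distortion': array([-0.12292115,  0.        ,  0.        ,  0.        ,  0.        ]), 'R': array([[-0.01020591, -0.99993483,  0.00511595],
       [-0.99333699,  0.00955096, -0.11484945],
       [ 0.11479311, -0.006254  , -0.99336973]]), 't': array([0.16303684, 0.61116593, 1.37346
[... 255 characters left out ...]
],
       [ 0.02536213, -0.5618958 , -0.82681913],
       [-0.01742944,  0.82671091, -0.5623569 ]]), 't': array([-0.59731598,  0.20021543,  1.01385622])}
{'fx': 278.78578169494347, 'fy': 278.78578169494347, 'cx': 321.17822007446046, 'cy': 201.02236931960948, 'distortion': array([-0.01279049,  0.        ,  0.        ,  0.        ,  0.        ]), 'hand_eye': array([[-2.47440984e-05, -9.63128201e-01, -2.69042874e-01,
         7.72850759e-02],
       [ 9.99999584e-01, -2.69204987e-04,  8.71737739e-04,
         3.91164357e-04],
       [-9.12022884e-04, -2.69042741e-01,  9.63127807e-01,
        -1.78130745e-01],
       [ 0.00000000e+00,  0.00000000e+00,  0.00000000e+00,
         1.00000000e+00]])}
```

View pics/top0.png

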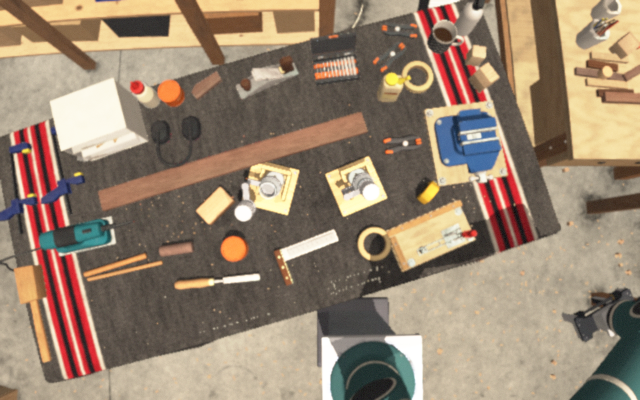

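View pics/side0.png

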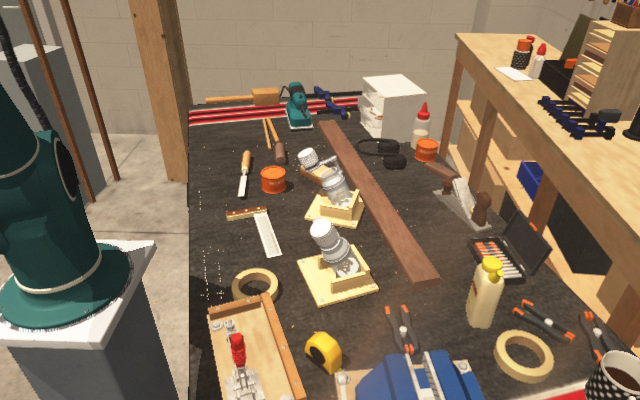

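The open jar is at top (268,185) / side (335,190), with its cap at top (244,208) / side (308,158). The closed jar is at top (357,185). I'll enlarge the open one.

```bash
cat > h.py <<'E'
import numpy as np,cv2
from scipy.spatial.transform import Rotation as Rn
from bench import sense,cams,manip
def ray(P,u,v):
    K=np.array([[P['fx'],0,P['cx']],[0,P['fy'],P['cy']],[0,0,1]])
    q=cv2.undistortPoints(np.array([[[u,v]]],float),K,np.array(P['distortion']))[0,0]
    return np.array([q[0],q[1],1.])
def pt(n,u,v,d):
    P=cams.camera_params(n); return P['R'].T@(ray(P,u,v)*d-P['t'])
def cloud(n,d,u0,u1,v0,v1,T=None):
    P=cams.camera_params(n)
    K=np.array([[P['fx'],0,P['cx']],[0,P['fy'],P['cy']],[0,0,1]])
    V,U=np.mgrid[v0:v1,u0:u1]; z=d[v0:v1,u0:u1].ravel()
    q=cv2.undistortPoints(np.stack([U.ravel(),V.ravel()],1).astype(float)[:,None],K,np.array(P['distortion']))[:,0]
    X=np.c_[q,np.ones(len(q))]*z[:,None]
    X=(X-P['t'])@P['R'] if T is None else X@T[:3,:3].T+T[:3,3]
    return X[z>0],np.stack([U.ravel(),V.ravel()],1)[z>0]
E
python3 - <<'E'
from h import *
a=cv2.imread("pics/top0.png")[150:230,185:305];b=cv2.imread("pics/side0.png")[135:235,280:400]
a=cv2.resize(a,None,fx=6,fy=6,interpolation=2)[:,:720];cv2.imwrite("pics/c1.png",a)
b=cv2.resize(b,None,fx=6,fy=6,interpolation=2)[:600];cv2.imwrite("pics/c2.png",b)
d=np.load("pics/top0.npy");e=np.load("pics/side0.npy")
for u,v in[(244,208),(268,185),(357,186),(233,248),(215,205),(240,190),(290,205)]:print('top',u,v,pt("top",u,v,d[v,u]).round(3))
for u,v in[(308,158),(335,190),(320,228)]:print('side',u,v,pt("side",u,v,e[v,u]).round(3))
E
```

```text
top 244 208 [0.547 0.377 0.165]
top 268 185 [0.621 0.316 0.097]
top 357 186 [0.611 0.049 0.128]
top 233 248 [0.431 0.43  0.052]
top 215 205 [0.567 0.491 0.036]
top 240 190 [ 0.618  0.418 -0.001]
top 290 205 [ 0.568  0.256 -0.003]
side 308 158 [0.546 0.356 0.147]
side 335 190 [0.623 0.276 0.094]
side 320 228 [0.591 0.007 0.174]
```

View pics/c1.png

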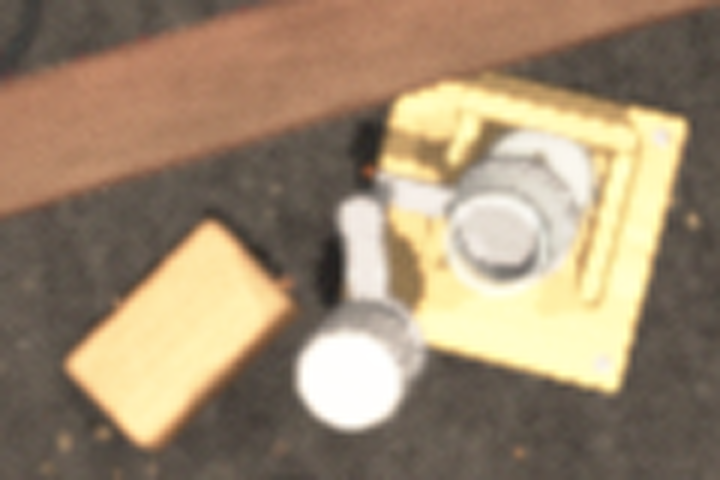

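View pics/c2.png

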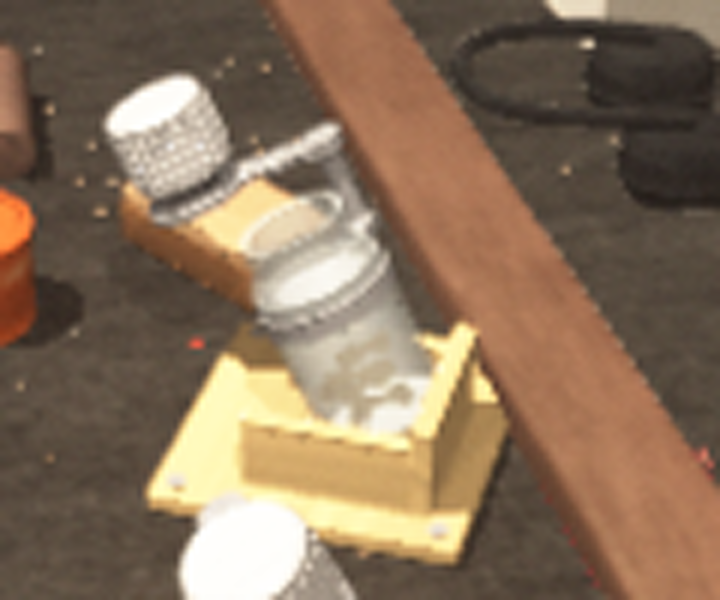

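Seen so far: the mouth is near top (268,189), the pivot near (245,186) and the cap top near (243,213). The jar leans towards the robot, at azimuth about 167°. Moves carry no tilt, so I'll rise and head outward, then test how the arm behaves at the reach limit.

Emit:
apply_moves(series="0 0 -1 0 1;0 0 -1 0 1;0 0 -1 0 1;0 0 -1 0 1;0 0 -1 0 1")

```text
time_s: 0.52
position: [0.2483, -0.5732, 0.3314]
orientation: [-3.076, -0.638, 0.0]
wrist_force: [-0.4, 0.8, -0.1]
opening: 0.0938
grip_force: 0.0
```

Emit:
apply_moves(series="1 -0.34 -0.2 0 1;1 -0.34 -0.2 0 1;1 -0.34 -0.2 0 1;1 -0.34 -0.2 0 1;1 -0.34 -0.2 0 1")

```text
time_s: 0.93
position: [0.347, -0.4837, 0.3554]
orientation: [-3.076, -0.637, 0.0]
wrist_force: [0.8, 0.1, -0.4]
opening: 0.0941
grip_force: 0.0
```

Emit:
apply_moves(series="1 -0.34 -0.2 0 1;1 -0.34 -0.2 0 1;1 -0.34 -0.2 0 1;1 -0.34 -0.2 0 1;1 -0.34 -0.2 0 1")

```text
time_s: 1.35
position: [0.4448, -0.3951, 0.3804]
orientation: [-3.076, -0.638, 0.001]
wrist_force: [0.5, -0.4, -0.4]
opening: 0.0944
grip_force: 0.0
```

Emit:
apply_moves(series="1 -0.34 -0.2 0 1;1 -0.34 -0.2 0 1;1 -0.34 -0.2 0 1;1 -0.34 -0.2 0 1;1 -0.34 -0.2 0 1")

```text
time_s: 1.77
position: [0.5426, -0.3064, 0.4054]
orientation: [-3.076, -0.637, 0.001]
wrist_force: [-0.4, -0.0, -0.5]
opening: 0.0943
grip_force: 0.0
```

Emit:
apply_moves(series="1 -0.34 -0.2 0 1;1 -0.34 -0.2 0 1;1 -0.34 -0.2 0 1;1 -0.34 -0.2 0 1;1 -0.34 -0.2 0 1")

```text
time_s: 2.18
position: [0.6404, -0.2178, 0.4303]
orientation: [-3.076, -0.637, 0.001]
wrist_force: [0.1, 0.6, 0.5]
opening: 0.0939
grip_force: 0.0
```

Emit:
apply_moves(series="0.91 0.31 0 0 1;0.91 0.31 0 0 1;0.91 0.31 0 0 1;0.91 0.31 0 0 1;0.91 0.31 0 0 1")

```text
time_s: 2.6
position: [0.7603, -0.209, 0.43]
orientation: [-3.076, -0.637, 0.001]
wrist_force: [0.6, -0.1, 0.4]
opening: 0.0941
grip_force: 0.0
```

Emit:
apply_moves(series="0.91 0.31 0 0 1;0.91 0.31 0 0 1;0.91 0.31 0 0 1;0.91 0.31 0 0 1;0.91 0.31 0 0 1")

```text
time_s: 3.02
position: [0.8253, -0.2159, 0.4211]
orientation: [-3.071, -0.585, -0.026]
wrist_force: [-0.5, -2.4, -0.2]
opening: 0.0939
grip_force: 0.0
```

```bash
python3 -c "
from h import *
s=sense();print(s['qpos'].round(3),s['position'],Rn.from_rotvec(s['orientation']).as_matrix().round(3))"
```

```text
[ 0.215  0.998  0.153  0.153 -0.163  1.982 -0.963] [ 0.82528635 -0.21587523  0.42113841] [[ 0.93   0.368  0.014]
 [ 0.367 -0.93   0.018]
 [ 0.019 -0.012 -1.   ]]
```

Emit:
apply_moves(series="0 0 -1 0 1;0 0 -1 0 1;0 0 -1 0 1;0 0 -1 0 1;0 0 -1 0 1")

```text
time_s: 3.43
position: [0.8221, -0.2226, 0.4863]
orientation: [3.062, 0.562, 0.171]
wrist_force: [0.3, 0.1, 0.1]
opening: 0.0941
grip_force: 0.0
```

```bash
python3 -c "
from h import *
s=sense();print(s['qpos'].round(3),s['position'],Rn.from_rotvec(s['orientation']).as_matrix().round(3))"
```

```text
[ 0.224  0.978  0.496  0.057 -0.507  2.003 -0.965] [ 0.82208215 -0.22260581  0.48633406] [[ 0.929  0.353  0.112]
 [ 0.355 -0.935 -0.003]
 [ 0.104  0.043 -0.994]]
```

Emit:
apply_moves(series="0 0.3 -1 0 1;0 0.3 -1 0 1;0 0.3 -1 0 1;0 0.3 -1 0 1;0 0.3 -1 0 1")

```text
time_s: 3.85
position: [0.7915, -0.2478, 0.5654]
orientation: [3.013, 0.552, 0.301]
wrist_force: [-0.3, 0.2, 0.1]
opening: 0.0938
grip_force: 0.0
```

```bash
cat > st.py <<'E'
from h import *
s=sense();M=Rn.from_rotvec(s['orientation']).as_matrix();z=M[:,2]
print(s['time_s'],s['qpos'].round(3),s['position'].round(4));print(M.round(4));print('tilt',np.degrees(np.arccos(-z[2])),'az',np.degrees(np.arctan2(z[1],z[0])))
E
python3 st.py
```

```text
3.85 [ 0.264  0.884  0.5    0.057 -0.516  2.003 -0.93 ] [ 0.7915 -0.2478  0.5654]
[[ 0.9166  0.3444  0.2028]
 [ 0.3568 -0.9338 -0.0268]
 [ 0.1801  0.097  -0.9789]]
tilt 11.804325423582076 az -7.5416256251288045
```

Emit:
apply_moves(series="0 0.4 -1 0 1;0 0.4 -1 0 1;0 0.4 -1 0 1;0 0.4 -1 0 1;0 0.4 -1 0 1")

```text
time_s: 4.27
position: [0.7513, -0.2786, 0.6385]
orientation: [2.957, 0.539, 0.418]
wrist_force: [-0.4, -0.5, -0.0]
opening: 0.0942
grip_force: 0.0
```

```bash
python3 st.py; python3 - <<'E'
from h import *
d=np.load("pics/top0.npy")
# base-plate corner pixels on stand (plate top face), from crop c1
P=cams.camera_params("top")
def onz(u,v,z):
    r=P['R'].T@ray(P,u,v);c=-P['R'].T@P['t'];return c+r*(z-c[2])/r[2]
C=[onz(185+a/6,150+b/6,0.012) for a,b in[(415,345),(615,390),(688,120)]]
e1=C[1]-C[0];e2=C[2]-C[1];print(np.round(C,3),np.linalg.norm(e1),np.linalg.norm(e2),'front az',np.degrees(np.arctan2(-e1[0]*-1,-e1[1]*1)),np.degrees(np.arctan2(e2[1],e2[0])),np.degrees(np.arctan2(e1[1],e1[0])))
# cap top points
X,uv=cloud("top",d,232,256,200,224)
top=X[(X[:,2]>0.135)];print(len(top),top.mean(0))
c=top.mean(0);_,S,V=np.linalg.svd(top-c);print(S,V[2])
# RANSAC-ish plane restricted to face
e=np.load("pics/side0.npy")
Y,_=cloud("side",e,296,322,145,172);Y=Y[(Y[:,2]>0.08)&(Y[:,0]>0.45)&(Y[:,0]<0.62)];print(len(Y),Y.mean(0))
np.save("pics/topc.npy",top);np.save("pics/sidec.npy",Y)
E
```

```text
4.2667 [ 0.319  0.795  0.494  0.057 -0.522  2.003 -0.885] [ 0.7513 -0.2786  0.6385]
[[ 0.8992  0.3303  0.2869]
 [ 0.3597 -0.9314 -0.055 ]
 [ 0.249   0.1526 -0.9564]]
tilt 16.98268817596048 az -10.849723140632241
[[0.559 0.37  0.012]
 [0.534 0.263 0.012]
 [0.679 0.223 0.012]] 0.10976538792293207 0.15026459572962922 front az -13.130674358182722 -15.269912397926896 -103.13067435818272
287 [0.53877195 0.38078832 0.15201533]
[0.24776315 0.22173574 0.11583528] [-0.11100727 -0.10236024  0.98853415]
383 [0.54856974 0.36636207 0.13506909]
```

Emit:
apply_moves(series="0 0.45 -1 0 1;0 0.45 -1 0 1;0 0.45 -1 0 1;0 0.45 -1 0 1;0 0.45 -1 0 1")

```text
time_s: 4.68
position: [0.7022, -0.3089, 0.7079]
orientation: [2.894, 0.524, 0.528]
wrist_force: [0.4, 0.2, -0.2]
opening: 0.0944
grip_force: 0.0
```

Emit:
apply_moves(series="0 0.45 -1 0 1;0 0.45 -1 0 1;0 0.45 -1 0 1;0 0.45 -1 0 1;0 0 0 0 1")

```text
time_s: 5.1
position: [0.6563, -0.3293, 0.763]
orientation: [2.837, 0.509, 0.613]
wrist_force: [-0.6, 0.3, 0.4]
opening: 0.094
grip_force: 0.0
```

```bash
python3 st.py
```

```text
5.1 [ 0.447  0.633  0.451  0.056 -0.529  2.003 -0.799] [ 0.6563 -0.3293  0.763 ]
[[ 0.8553  0.2888  0.4302]
 [ 0.3696 -0.922  -0.1158]
 [ 0.3632  0.258  -0.8953]]
tilt 26.452791415458176 az -15.062920186387135
```

Emit:
apply_moves(series="-0.07 -1 0.33 0 1;-0.07 -1 0.33 0 1;-0.07 -1 0.33 0 1;-0.07 -1 0.33 0 1;-0.07 -1 0.33 0 1")

```text
time_s: 5.52
position: [0.6482, -0.2499, 0.7134]
orientation: [2.839, 0.509, 0.607]
wrist_force: [2.1, -1.3, 2.2]
opening: 0.0939
grip_force: 0.0
```

Emit:
apply_moves(series="-0.07 -1 0.33 0 1;-0.07 -1 0.33 0 1;-0.07 -1 0.33 0 1;-0.07 -1 0.33 0 1;-0.07 -1 0.33 0 1")

```text
time_s: 5.93
position: [0.6222, -0.1415, 0.6416]
orientation: [2.839, 0.51, 0.608]
wrist_force: [1.0, -0.0, 0.1]
opening: 0.0941
grip_force: 0.0
```

```bash
python3 st.py
```

```text
5.9333 [-0.311  0.089  0.525  1.165 -0.018  1.442 -1.015] [ 0.6222 -0.1415  0.6416]
[[ 0.8563  0.2906  0.4269]
 [ 0.3701 -0.9218 -0.1149]
 [ 0.3602  0.2564 -0.897 ]]
tilt 26.23839980551658 az -15.058588473816073
```

Emit:
apply_moves(series="-0.09 -1 0.33 0 1;-0.09 -1 0.33 0 1;-0.09 -1 0.33 0 1;-0.09 -1 0.33 0 1;-0.09 -1 0.33 0 1")

```text
time_s: 6.35
position: [0.5939, -0.0353, 0.5687]
orientation: [2.839, 0.51, 0.608]
wrist_force: [1.7, 0.1, 0.2]
opening: 0.0941
grip_force: 0.0
```

Emit:
apply_moves(series="-0.09 -1 0.33 0 1;-0.09 -1 0.33 0 1;-0.09 -1 0.33 0 1;-0.09 -1 0.33 0 1;-0.09 -1 0.33 0 1")

```text
time_s: 6.77
position: [0.5656, 0.0708, 0.4956]
orientation: [2.839, 0.509, 0.608]
wrist_force: [0.6, 0.4, -0.5]
opening: 0.094
grip_force: 0.0
```

Emit:
apply_moves(series="-0.09 -1 0.33 0 1;-0.09 -1 0.33 0 1;-0.09 -1 0.33 0 1;-0.09 -1 0.33 0 1;-0.09 -1 0.33 0 1")

```text
time_s: 7.18
position: [0.5374, 0.1772, 0.4224]
orientation: [2.839, 0.509, 0.608]
wrist_force: [0.1, -1.0, -0.4]
opening: 0.0939
grip_force: 0.0
```

```bash
python3 st.py
```

```text
7.1833 [-0.671 -0.035  0.1    1.753  0.374  1.132 -1.897] [0.5374 0.1772 0.4224]
[[ 0.8566  0.2898  0.4268]
 [ 0.3693 -0.9221 -0.1151]
 [ 0.3602  0.2563 -0.897 ]]
tilt 26.2362504267437 az -15.097740390921034
```

Emit:
apply_moves(series="-0.09 -1 0.33 0 1;-0.09 -1 0.33 0 1;-0.09 -1 0.33 0 1;-0.09 -1 0.33 0 1;-0.09 -1 0.33 0 1")

```text
time_s: 7.6
position: [0.5092, 0.2835, 0.3493]
orientation: [2.839, 0.509, 0.608]
wrist_force: [1.0, 0.3, 0.6]
opening: 0.0943
grip_force: 0.0
```

Emit:
apply_moves(series="-0.09 -1 0.33 0 1;-0.09 -1 0.33 0 1;-0.09 -1 0.33 0 1;-0.09 -1 0.33 0 1;0 0 0 0 1")

```text
time_s: 8.02
position: [0.4846, 0.3709, 0.2881]
orientation: [2.838, 0.516, 0.603]
wrist_force: [-1.0, 0.4, -0.1]
opening: 0.0941
grip_force: 0.0
```

```bash
python3 st.py;  python3 - <<'E'
from h import *
s=sense();im,d=cams.get_image("wrist");cv2.imwrite("pics/w1.png",im);np.save("pics/w1.npy",d);np.savez("pics/w1s.npz",p=s['position'],o=s['orientation'])
E
```

```text
8.0167 [-0.878  0.211 -0.061  1.781  0.512  1.037 -2.388] [0.4846 0.3709 0.2881]
[[ 0.8562  0.2947  0.4243]
 [ 0.3739 -0.9202 -0.1154]
 [ 0.3564  0.2574 -0.8982]]
tilt 26.08389453159956 az -15.213369918119785
```

View pics/w1.png

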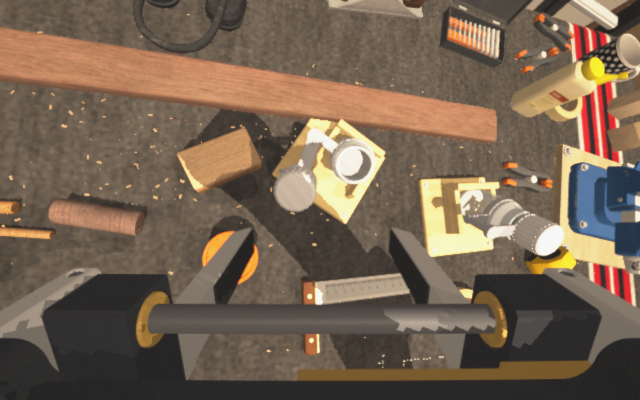

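The wrist view shows the cap's top face at about (295,192), the mouth at (353,162) and the pivot at about (315,137). The view is nearly along the jar axis. Next I'll fit the planes from depth.

```bash
python3 - <<'E'
from h import *
im=cv2.imread("pics/w1.png");d=np.load("pics/w1.npy");S=np.load("pics/w1s.npz")
H=cams.camera_params("wrist")['hand_eye'];W=np.eye(4);W[:3,:3]=Rn.from_rotvec(S['o']).as_matrix();W[:3,3]=S['p']
X,uv=cloud("wrist",d,260,400,110,230,W@H)
def plane(sel,tol=.003):
    A=X[sel];best=0;r=np.random.default_rng(0)
    for _ in range(500):
        p=A[r.choice(len(A),3,False)];n=np.cross(p[1]-p[0],p[2]-p[0]);n/=np.linalg.norm(n)+1e-12
        i=abs((A-p[0])@n)<tol
        if i.sum()>best:best=i.sum();I=i
    c=A[I].mean(0);n=np.linalg.svd(A[I]-c)[2][2];n*=np.sign(n[2]);print(best,c.round(4),n.round(3),'lean',np.degrees(np.arccos(n[2])),'az',np.degrees(np.arctan2(n[1],n[0])));return I
near=lambda u,v,r:np.hypot(uv[:,0]-u,uv[:,1]-v)<r
plane(near(295,192,13)); plane(near(353,162,24)&(X[:,2]>.09),.002)
for u,v in[(295,192),(295,175),(353,162),(353,143),(353,181),(334,162),(372,162),(318,137),(310,165)]:print(u,v,X[near(u,v,.5)].round(3))
c=cv2.resize(im[115:225,265:395],None,fx=5.4,fy=5.4,interpolation=2);cv2.imwrite("pics/w1c.png",c);print(c.shape)
E
```

```text
514 [0.5344 0.3822 0.1532] [-0.44   0.105  0.892] lean 26.914296914340877 az 166.55378379393395
749 [0.6172 0.3073 0.0993] [-0.434  0.119  0.893] lean 26.770135266936673 az 164.63288185259918
295 192 [[0.534 0.382 0.154]]
295 175 [[0.552 0.389 0.161]]
353 162 [[0.616 0.309 0.099]]
353 143 [[0.634 0.323 0.121]]
353 181 [[0.582 0.307 0.121]]
334 162 [[0.603 0.337 0.105]]
372 162 [[0.612 0.294 0.136]]
318 137 [[0.615 0.375 0.139]]
310 165 [[0.581 0.371 0.122]]
(594, 702, 3)
```

View pics/w1c.png

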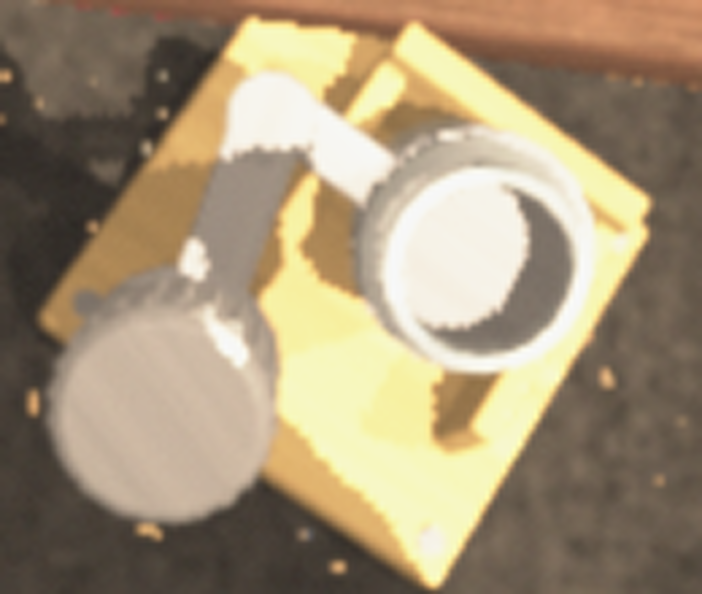

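```bash
cat > g.py <<'E'
from h import *
a=np.array([-np.sin(.47)*np.cos(np.radians(-14.5)),-np.sin(.47)*np.sin(np.radians(-14.5)),np.cos(.47)])
def onh(W,u,v,h):
    T=W@cams.camera_params("wrist")['hand_eye'];r=T[:3,:3]@ray(cams.camera_params("wrist"),u,v);return T[:3,3]+r*(h-a@T[:3,3])/(a@r)
ex=np.array([-a[0],-a[1],0]);ex-=a*(ex@a);ex/=np.linalg.norm(ex);ey=np.cross(a,ex)
E
python3 - <<'E'
from g import *
S=np.load("pics/w1s.npz");W=np.eye(4);W[:3,:3]=Rn.from_rotvec(S['o']).as_matrix();W[:3,3]=S['p']
hc=a@np.array([0.5344,0.3822,0.1532]);hr=hc-.061
f=lambda x,y:(265+x/5.4-.4,115+y/5.4-.4)
cap=onh(W,*f(163,413),hc);mo=onh(W,*f(487,268),hr);pv=onh(W,*f(272,118),hr+.011)-.011*a
print('hc',hc,hr,'cap',cap,'mouth',mo,'piv',pv)
for n,q in(('m-p',mo-pv),('c-p',cap-pv)):print(n,np.hypot(q@ex,q@ey),'ang',np.degrees(np.arctan2(q@ey,q@ex)))
R=W[:3,:3]
g=cap-.015*a; print('grip->tcp', (R.T@(g+R[:,2]*manip.grasp_offset-S['p'])).round(4),'tool x in mouth',np.degrees(np.arctan2(R[:,0]@ey,R[:,0]@ex)))
E
```

```text
hc -0.054386122986939636 -0.11538612298693963 cap [0.53531995 0.38279074 0.15357728] mouth [0.60342665 0.31361272 0.12745082] piv [0.6196453  0.37729218 0.12732788]
m-p 0.06571250818506692 ang -89.76331865895713
c-p 0.06410172392356048 ang -165.73974765823013
grip->tcp [ 1.000e-04 -3.050e-02  1.748e-01] tool x in mouth 35.20321935481129
```

Emit:
apply_moves(series="0 0 0 1 1;0 0 0 1 1;0 0 0 1 1;0 0 0 1 1;0 0 0 1 1")

```text
time_s: 8.48
position: [0.4877, 0.3667, 0.2924]
orientation: [2.964, -0.129, 0.675]
wrist_force: [-0.2, 0.0, -0.4]
opening: 0.0943
grip_force: 0.0
```

```bash
python3 st.py
```

```text
8.4833 [-9.220e-01  2.030e-01 -1.000e-03  1.782e+00  4.980e-01  1.033e+00
 -2.814e+00] [0.4877 0.3667 0.2924]
[[ 0.8981 -0.1046  0.4271]
 [-0.0606 -0.9915 -0.1155]
 [ 0.4355  0.0778 -0.8968]]
tilt 26.260045594214724 az -15.128900466323483
```

Emit:
apply_moves(series="0 0 0 -1 1;0 0 0 -1 1;0 0 0 -1 1;0 0 0 -1 1;0 0 0 -1 1")

```text
time_s: 8.9
position: [0.4877, 0.3667, 0.2924]
orientation: [2.837, 0.513, 0.608]
wrist_force: [-0.2, 0.1, -0.5]
opening: 0.094
grip_force: 0.0
```

Emit:
apply_moves(series="0 0 0 -1 1;0 0 0 -1 1;0 0 0 -1 1;0 0 0 -1 1;0 0 0 -1 1")

```text
time_s: 9.32
position: [0.4877, 0.3667, 0.2924]
orientation: [2.595, 1.088, 0.518]
wrist_force: [0.1, 0.7, 0.9]
opening: 0.094
grip_force: 0.0
```

Emit:
apply_moves(series="0 0 0 -1 1;0 0 0 -1 1;0 0 0 -1 1;0 0 0 -1 1;0 0 0 -1 1")

```text
time_s: 9.73
position: [0.4877, 0.3667, 0.2924]
orientation: [2.253, 1.592, 0.411]
wrist_force: [-0.7, -0.1, 0.5]
opening: 0.094
grip_force: 0.0
```

Emit:
apply_moves(series="0 0 0 -1 1;0 0 0 -1 1;0 0 0 -1 1;0 0 0 -1 1;0 0 0 -1 1")

```text
time_s: 10.15
position: [0.4877, 0.3667, 0.2924]
orientation: [1.828, 2.013, 0.289]
wrist_force: [-0.3, 0.3, -0.5]
opening: 0.094
grip_force: 0.0
```

Emit:
apply_moves(series="0 0 0 -1 1;0 0 0 -1 1;0 0 0 -1 1;0 0 0 -1 1;0 0 0 -1 1")

```text
time_s: 10.57
position: [0.4877, 0.3667, 0.2924]
orientation: [1.336, 2.338, 0.159]
wrist_force: [-0.5, -0.4, 0.5]
opening: 0.0936
grip_force: 0.0
```

Emit:
apply_moves(series="0 0 0 -1 1;0 0 0 -1 1;0 0 0 -1 1;0 0 0 -1 1;0 0 0 -1 1")

```text
time_s: 10.98
position: [0.4877, 0.3667, 0.2924]
orientation: [0.796, 2.563, 0.023]
wrist_force: [0.1, -0.5, 0.1]
opening: 0.0942
grip_force: 0.0
```

Emit:
apply_moves(series="0 0 0 -1 1;0 0 0 -1 1;0 0 0 -1 1;0 0 0 -1 1;0 0 0 0 1")

```text
time_s: 11.4
position: [0.4877, 0.3667, 0.2923]
orientation: [0.339, 2.665, -0.086]
wrist_force: [-0.7, 0.0, -0.5]
opening: 0.0939
grip_force: 0.0
```

```bash
python3 st.py; cat >> g.py <<'E'
cap=np.array([0.5353,0.3828,0.1536]);mo=np.array([0.6034,0.3136,0.1275]);pv=np.array([0.6196,0.3773,0.1273])
def to(g):
    s=sense();R=Rn.from_rotvec(s['orientation']).as_matrix()
    print('rows (tool, units of .025):',(R.T@(g+R[:,2]*manip.grasp_offset-s['position'])/.025).round(3),'toolx ang',np.degrees(np.arctan2(R[:,0]@ey,R[:,0]@ex)).round(2),'q7',s['qpos'][6].round(3),'axis in tool',(R.T@a).round(4))
E
python3 -c "
from g import *
to(cap-.015*a)"
```

```text
11.4 [-0.666  0.217 -0.298  1.773  0.57   1.065  0.107] [0.4877 0.3667 0.2923]
[[-0.8685  0.2513  0.4273]
 [ 0.2232  0.9679 -0.1157]
 [-0.4427 -0.0051 -0.8967]]
tilt 26.275681384585926 az -15.150154995991302
rows (tool, units of .025): [0.94  1.133 7.066] toolx ang -179.92 q7 0.107 axis in tool [ 0.0114 -0.005  -0.9999]
```

Emit:
apply_moves(series="0.94 0.6 0.5 0 1;0 0.53 0.5 0 1;0 0 1 0 1;0 0 1 0 1;0 0 1 0 1")

```text
time_s: 11.82
position: [0.5175, 0.3882, 0.1911]
orientation: [0.348, 2.663, -0.083]
wrist_force: [-0.0, -0.2, 0.5]
opening: 0.0938
grip_force: 0.0
```

```bash
python3 -c "
from g import *
to(cap-.015*a)
s=sense();im,d=cams.get_image('wrist');cv2.imwrite('pics/w2.png',im)"
```

```text
rows (tool, units of .025): [-0.01  -0.022  3.026] toolx ang 179.66 q7 -0.031 axis in tool [ 0.0114 -0.0046 -0.9999]
```

View pics/w2.png

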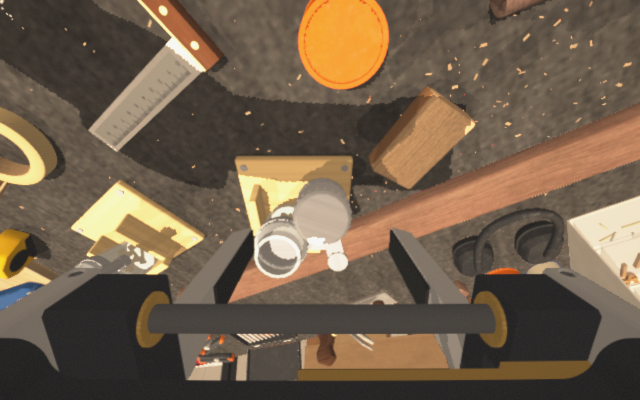

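The cap face is centred at (322,210), midway between the fingers. I'll descend and grip.

Emit:
apply_moves(series="0 0 1 0 1;0 0 1 0 1;0 0 1 0 1;0 0 0 0 1;0 0 0 0 0", newtons=20)

```text
time_s: 12.28
position: [0.5486, 0.3795, 0.1246]
orientation: [0.347, 2.665, -0.086]
wrist_force: [-0.3, 0.2, 0.3]
opening: 0.0904
grip_force: 0.0
```

Emit:
apply_moves(series="0 0 0 0 -1;0 0 0 0 -1;0 0 0 0 -1;0 0 0 0 -1;0 0 0 0 -1", newtons=20)

```text
time_s: 12.7
position: [0.5487, 0.3803, 0.125]
orientation: [0.343, 2.664, -0.084]
wrist_force: [0.1, -0.2, 0.0]
opening: 0.0571
grip_force: 0.0
```

```bash
python3 -c "
from g import *
to(cap-.015*a);s=sense();print(s['wrist_force'],s['torque'],s['opening'],s['grip_force'],s['qpos'])
R=Rn.from_rotvec(s['orientation']).as_matrix();g=s['position']-R[:,2]*manip.grasp_offset
q=g-pv;print('grip from pivot',q@ex,q@ey,q@a,'ang',np.degrees(np.arctan2(q@ey,q@ex)),np.hypot(q@ex,q@ey))
print('tool vec grip->pivot',R.T@(pv-g))"
```

```text
rows (tool, units of .025): [-0.026 -0.041  0.084] toolx ang 179.86 q7 -0.081 axis in tool [ 0.0115 -0.0041 -0.9999]
[ 0.11275838 -0.21601237  0.01309264] [0.18549769 0.25910806 0.0467363 ] 0.05711821369755664 0.0 [-0.67860257  0.48655153 -0.2237212   1.8114283   0.75926039  0.79804666
 -0.08090083]
grip from pivot -0.06269927083743823 -0.014742779800604192 0.04813839771518506 ang -166.76813037586186 0.06440922387201646
tool vec grip->pivot [-0.06321399  0.01508844  0.0473517 ]
```

Emit:
apply_moves(series="0 0 0 0 -1;0 0 0 0 -1;0 0 0 0 -1;0 0 0 0 -1;0 0 0 0 -1")

```text
time_s: 13.12
position: [0.5488, 0.3803, 0.1244]
orientation: [0.343, 2.664, -0.084]
wrist_force: [-1.4, 1.1, 3.4]
opening: 0.05
grip_force: 20.0
```

```bash
cat > gp.py <<'E'
from g import *
s=sense();print(s['time_s'],'F',s['wrist_force'].round(1),s['torque'].round(2),s['opening'],s['grip_force'],s['qpos'].round(2))
R=Rn.from_rotvec(s['orientation']).as_matrix();g=s['position']-R[:,2]*manip.grasp_offset
q=g-pv;t=np.degrees(np.arctan2(q@ey,q@ex));r=np.hypot(q@ex,q@ey);print('from pivot ang',t.round(2),'swing',round(-90-t,2),'r',r.round(4),'h',(q@a).round(4))
to(g)
import sys
phi=np.radians(5);k=R.T@a # CCW rotation about a by 5deg/row, first half step for chord
Q=Rn.from_rotvec(a*phi).as_matrix();print('row for 5deg ccw about pivot:',(R.T@((Q@(s['position']-pv)+pv)-s['position'])/.025).round(4))
# ideal position for exact arc on r=66
E
python3 gp.py
```

```text
13.1167 F [-1.4  1.1  3.4] [0.21 0.12 0.11] 0.05002372886370138 20.000986754894257 [-0.68  0.49 -0.22  1.81  0.76  0.8  -0.08]
from pivot ang -166.78 swing 76.78 r 0.0646 h 0.0476
rows (tool, units of .025): [0. 0. 0.] toolx ang 179.88 q7 -0.081 axis in tool [ 0.0119 -0.0044 -0.9999]
row for 5deg ccw about pivot: [-6.190e-02 -2.176e-01  2.000e-04]
```

Emit:
apply_moves(series="-0.063 -0.222 0 -1 -1;-0.063 -0.222 0 -1 -1;-0.063 -0.222 0 -1 -1;-0.063 -0.222 0 -1 -1;0 0 0 0 -1")

```text
time_s: 13.53
position: [0.5518, 0.3572, 0.1289]
orientation: [-0.13, 2.695, -0.193]
wrist_force: [-0.5, 1.4, 4.6]
opening: 0.0498
grip_force: 20.0
```

```bash
python3 gp.py
```

```text
13.5333 F [-0.5  1.4  4.6] [ 0.16 -0.09  0.13] 0.04982217964773917 19.99843329191208 [-0.6   0.46 -0.28  1.84  0.79  0.79  0.28]
from pivot ang -145.58 swing 55.58 r 0.0643 h 0.0476
rows (tool, units of .025): [0. 0. 0.] toolx ang -159.91 q7 0.275 axis in tool [ 1.220e-02 -1.000e-04 -9.999e-01]
row for 5deg ccw about pivot: [-0.0651 -0.2157 -0.0008]
```

Emit:
apply_moves(series="-0.064 -0.219 0 -1 -1;-0.064 -0.219 0 -1 -1;-0.064 -0.219 0 -1 -1;-0.064 -0.219 0 -1 -1;-0.064 -0.219 0 -1 -1")

```text
time_s: 13.95
position: [0.5643, 0.3346, 0.1379]
orientation: [-0.715, 2.632, -0.32]
wrist_force: [-0.6, 3.0, 6.0]
opening: 0.0496
grip_force: 20.0
```

Emit:
apply_moves(series="-0.064 -0.219 0 -1 -1;-0.064 -0.219 0 -1 -1;-0.064 -0.219 0 -1 -1;-0.064 -0.219 0 -1 -1;0 0 0 0 -1")

```text
time_s: 14.37
position: [0.5811, 0.3217, 0.1477]
orientation: [-1.177, 2.498, -0.416]
wrist_force: [-3.3, 2.5, 8.8]
opening: 0.0494
grip_force: 20.0
```

```bash
python3 gp.py; python3 - <<'E'
from g import *
im,d=cams.get_image('wrist');cv2.imwrite('pics/w3.png',im);np.save('pics/w3.npy',d)
to(mo+.046*a)
cv2.imwrite('pics/w3c.png',cv2.resize(im[170:290,230:390],None,fx=5,fy=5,interpolation=2))
E
```

```text
14.3667 F [-3.3  2.5  8.8] [ 0.18 -0.11  0.06] 0.0494026887581318 20.00018745660782 [-0.42  0.45 -0.41  1.83  0.82  0.82  1.12]
from pivot ang -100.17 swing 10.17 r 0.0644 h 0.0476
rows (tool, units of .025): [0. 0. 0.] toolx ang -115.01 q7 1.124 axis in tool [ 0.0081  0.0087 -0.9999]
row for 5deg ccw about pivot: [-0.0665 -0.215  -0.0024]
rows (tool, units of .025): [-0.121 -0.48   0.054] toolx ang -115.24 q7 1.119 axis in tool [ 0.0083  0.0088 -0.9999]
```

View pics/w3c.png

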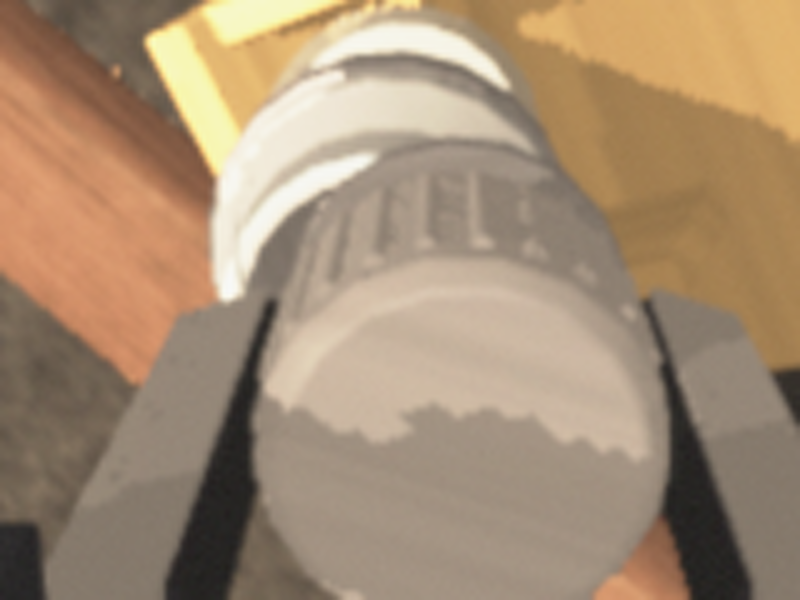

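Emit:
apply_moves(series="-0.066 -0.22 -0.02 -1 -1;-0.066 -0.22 -0.02 -1 -1;0 0 0 0 -1;0 0 0 0 -1;0 0 0 0 -1")

```text
time_s: 14.83
position: [0.5894, 0.3181, 0.1527]
orientation: [-1.393, 2.408, -0.459]
wrist_force: [1.5, 4.2, 0.5]
opening: 0.0498
grip_force: 20.0
```

```bash
python3 gp.py; python3 - <<'E'
from g import *
im,d=cams.get_image('wrist');cv2.imwrite('pics/w4.png',im);np.save('pics/w4.npy',d)
to(mo+.046*a)
cv2.imwrite('pics/w4c.png',cv2.resize(im[160:280,240:400],None,fx=5,fy=5,interpolation=2))
E
```

```text
14.8333 F [1.5 4.2 0.5] [ 0.8  -0.54  0.34] 0.04984063878429338 20.000081062316895 [-0.38  0.46 -0.44  1.82  0.83  0.83  1.31]
from pivot ang -90.98 swing 0.98 r 0.0648 h 0.048
rows (tool, units of .025): [0. 0. 0.] toolx ang -105.35 q7 1.309 axis in tool [ 0.0073  0.0103 -0.9999]
row for 5deg ccw about pivot: [-0.0649 -0.2167 -0.0027]
rows (tool, units of .025): [ 0.021 -0.067  0.077] toolx ang -105.3 q7 1.31 axis in tool [ 0.0073  0.0104 -0.9999]
```

View pics/w4c.png

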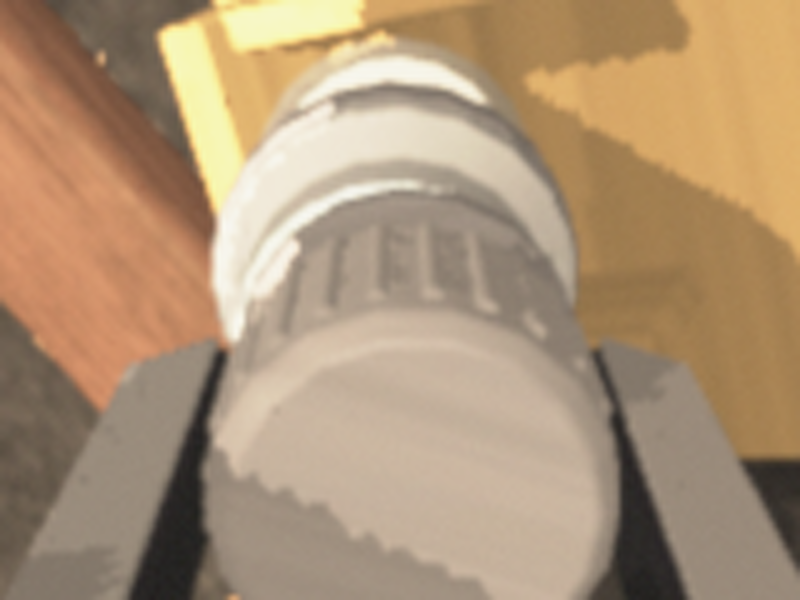

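The cap is almost over the mouth, with about 1.5 mm left along tool -y. I'll correct that and start screwing.

Emit:
apply_moves(series="-0.02 -0.07 0 -0.28 -1;0 0 0 0 -1;0 0 0 0 -1;0 0 0 0.5 -1;0 0 0.01 0.5 -1")

```text
time_s: 15.3
position: [0.5909, 0.3176, 0.1532]
orientation: [-1.314, 2.444, -0.444]
wrist_force: [-0.4, 4.6, 1.3]
opening: 0.0496
grip_force: 20.0
```

Emit:
apply_moves(series="0 0 0.01 1 -1;0 0 0.01 1 -1;0 0 0.01 1 -1;0 0 0.01 1 -1;0 0 0.01 1 -1")

```text
time_s: 15.72
position: [0.5914, 0.3175, 0.1521]
orientation: [-0.738, 2.628, -0.325]
wrist_force: [0.7, 6.0, 0.4]
opening: 0.0498
grip_force: 20.0
```

```bash
python3 gp.py; python3 -c "
from g import *
to(mo+.046*a)"
```

```text
15.7167 F [0.7 6.  0.4] [1.02 0.14 0.58] 0.04977888319422567 19.994719326496124 [-0.44  0.45 -0.36  1.82  0.78  0.81  0.84]
from pivot ang -89.6 swing -0.4 r 0.0648 h 0.0465
rows (tool, units of .025): [0. 0. 0.] toolx ang -134.05 q7 0.839 axis in tool [ 0.0117  0.0058 -0.9999]
row for 5deg ccw about pivot: [-0.165  -0.1552 -0.0028]
rows (tool, units of .025): [ 0.029 -0.021  0.016] toolx ang -134.05 q7 0.839 axis in tool [ 0.0117  0.0058 -0.9999]
```

Emit:
apply_moves(series="0 0 0.011 1 -1;0 0 0.011 1 -1;0 0 0.011 1 -1;0 0 0.011 1 -1;0 0 0.011 1 -1")

```text
time_s: 16.13
position: [0.5919, 0.3175, 0.1508]
orientation: [-0.151, 2.696, -0.197]
wrist_force: [0.3, 5.4, 1.0]
opening: 0.0497
grip_force: 20.0
```

Emit:
apply_moves(series="0 0 0.011 1 -1;0 0 0.011 1 -1;0 0 0.011 1 -1;0 0 0.011 1 -1;0 0 0.011 1 -1")

```text
time_s: 16.55
position: [0.5925, 0.3174, 0.1497]
orientation: [0.434, 2.65, -0.062]
wrist_force: [0.4, 4.8, 1.0]
opening: 0.0497
grip_force: 20.0
```

```bash
python3 gp.py; python3 -c "
from g import *
to(mo+.046*a)"
```

```text
16.55 F [0.4 4.8 1. ] [1.25 0.26 0.67] 0.049651471594746546 19.998396635055542 [-0.56  0.44 -0.2   1.82  0.71  0.76  0.02]
from pivot ang -89.68 swing -0.32 r 0.0647 h 0.0438
rows (tool, units of .025): [0. 0. 0.] toolx ang 175.95 q7 0.018 axis in tool [ 0.0121 -0.0049 -0.9999]
row for 5deg ccw about pivot: [-0.2243  0.0262 -0.0028]
rows (tool, units of .025): [-0.    -0.043 -0.09 ] toolx ang 175.95 q7 0.018 axis in tool [ 0.0121 -0.0049 -0.9999]
```

Emit:
apply_moves(series="0 0 0.011 1 -1;0 0 0.011 1 -1;0 0 0.011 1 -1;0 0 0.011 1 -1;0 0 0.011 1 -1")

```text
time_s: 16.97
position: [0.5932, 0.3173, 0.1485]
orientation: [0.998, 2.494, 0.074]
wrist_force: [-0.3, 4.6, 0.2]
opening: 0.0493
grip_force: 20.0
```

Emit:
apply_moves(series="0 0 0.011 1 -1;0 0 0.011 1 -1;0 0 0.011 1 -1;0 0 0.011 1 -1;0 0 0.011 1 -1")

```text
time_s: 17.38
position: [0.5938, 0.3172, 0.1473]
orientation: [1.523, 2.232, 0.208]
wrist_force: [-0.5, 4.4, 1.6]
opening: 0.0492
grip_force: 20.0
```

Emit:
apply_moves(series="0 0 0.011 1 -1;0 0 0.011 1 -1;0 0 0.011 1 -1;0 0 0.011 1 -1;0 0 0.011 1 -1")

```text
time_s: 17.8
position: [0.5944, 0.317, 0.1461]
orientation: [1.992, 1.871, 0.336]
wrist_force: [-1.5, 2.8, 1.7]
opening: 0.0495
grip_force: 20.0
```

Emit:
apply_moves(series="0 0 0.011 1 -1;0 0 0.011 1 -1;0 0 0.011 1 -1;0 0 0.011 1 -1;0 0 0.011 1 -1")

```text
time_s: 18.22
position: [0.594, 0.316, 0.1442]
orientation: [2.389, 1.418, 0.448]
wrist_force: [-14.3, 0.4, 7.1]
opening: 0.05
grip_force: 20.0
```

```bash
python3 gp.py; python3 -c "
from g import *
to(mo+.046*a)"
```

```text
18.2167 F [-14.3   0.4   7.1] [-0.19  2.23  0.29] 0.04999947584282996 20.039573907852173 [-0.82  0.44  0.13  1.83  0.52  0.68 -1.59]
from pivot ang -90.46 swing 0.46 r 0.0657 h 0.0382
rows (tool, units of .025): [0. 0. 0.] toolx ang 75.98 q7 -1.588 axis in tool [-0.0095 -0.0117 -0.9999]
row for 5deg ccw about pivot: [ 0.0627  0.2209 -0.0032]
rows (tool, units of .025): [ 0.004  0.03  -0.316] toolx ang 75.98 q7 -1.588 axis in tool [-0.0095 -0.0117 -0.9999]
```

Emit:
apply_moves(series="0 0 0 0.4 -1;0 0 0 0.4 -1;0 0 0 0.4 -1;0 0 0 0 -1;0 0 0 0 -1")

```text
time_s: 18.63
position: [0.5933, 0.3156, 0.1438]
orientation: [2.469, 1.302, 0.471]
wrist_force: [-14.7, -1.3, 5.5]
opening: 0.0499
grip_force: 20.0
```

```bash
python3 gp.py; python3 - <<'E'
from g import *
s=sense();R=Rn.from_rotvec(s['orientation']).as_matrix();print('F tool',R.T@s['wrist_force'],'T tool',R.T@s['torque'],s['joint_efforts'][6])
im,d=cams.get_image('wrist');cv2.imwrite('pics/w5c.png',cv2.resize(im[130:280,220:420],None,fx=4,fy=4,interpolation=2))
E
```

```text
18.6333 F [-14.7  -1.3   5.5] [-0.55  2.7  -0.07] 0.04989136244559257 20.00880718231201 [-0.84  0.44  0.15  1.83  0.51  0.68 -1.68]
from pivot ang -91.03 swing 1.03 r 0.0662 h 0.038
rows (tool, units of .025): [0. 0. 0.] toolx ang 70.23 q7 -1.678 axis in tool [-0.012  -0.011  -0.9999]
row for 5deg ccw about pivot: [ 0.083   0.2161 -0.0034]
F tool [ -8.16439506  -7.72678419 -11.05043025] T tool [ 1.95313127 -1.88551853 -0.48783401] -0.7757311128079891
```

View pics/w5c.png

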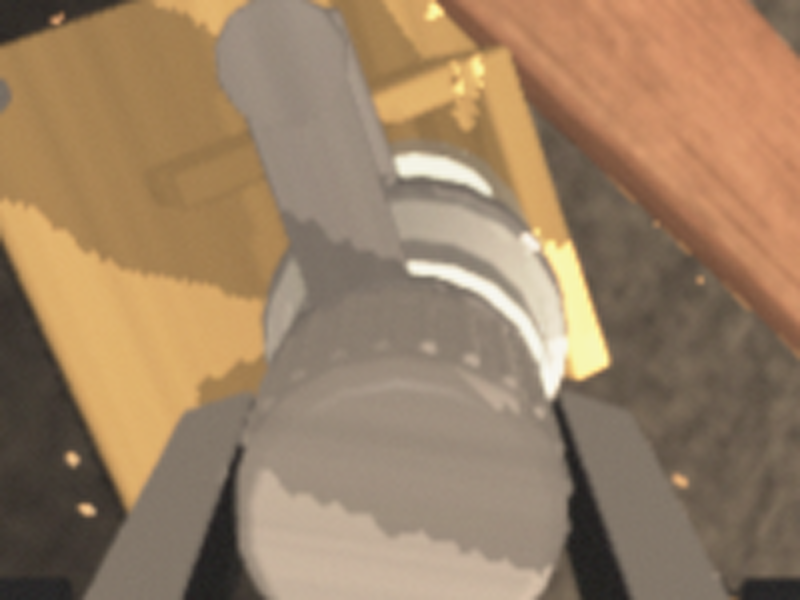

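```bash
python3 - <<'E'
from g import *
def faceh(d,S_p,S_o,box):
    W=np.eye(4);W[:3,:3]=Rn.from_rotvec(S_o).as_matrix();W[:3,3]=S_p
    X,uv=cloud("wrist",d,*box,W@cams.camera_params("wrist")['hand_eye'])
    h=X@a;return np.median(h),np.percentile(h,[10,90]),X.mean(0)
s=sense();im,d=cams.get_image('wrist')
print('now',faceh(d,s['position'],s['orientation'],(295,345,240,262)))
# w4: taken at pose t=14.83
print('w4',faceh(np.load('pics/w4.npy'),np.array([0.5894,0.3181,0.1527]),np.array([-1.393,2.408,-.459]),(295,345,240,262)))
S=np.load("pics/w1s.npz");print('w1',faceh(np.load('pics/w1.npy'),S['p'],S['o'],(288,304,183,199)))
for n in('side','top'):
    im,d=cams.get_image(n);np.save(f'pics/{n}5.npy',d)
E
```

```text
now (np.float64(-0.06372175260417824), array([-0.06446975, -0.06294997]), array([0.58210317, 0.32587683, 0.173351  ]))
w4 (np.float64(-0.054253918196553216), array([-0.05503789, -0.05346257]), array([0.57380484, 0.31534799, 0.18122   ]))
w1 (np.float64(-0.054338635166054895), array([-0.05514391, -0.05341895]), array([0.53585447, 0.38308248, 0.15386261]))
```

The cap has dropped 9.4 mm (about 3.13 rad) and resistance and side load have risen. I'll let go, turn back, re-centre on the axis and re-grip more firmly.

Emit:
apply_moves(series="0 0 0 0 0.5;0 0 0 0 0.5;0 0 0 0 0.5;0 0 0 0 0.5;0 0 0 0 0.5")

```text
time_s: 19.25
position: [0.5954, 0.316, 0.1448]
orientation: [2.468, 1.303, 0.476]
wrist_force: [0.1, -0.9, -0.4]
opening: 0.0703
grip_force: 0.0
```

Emit:
apply_moves(series="0 0 0 -1 0.5;0 0 0 -1 0.5;0 0 0 -1 0.5;0 0 0 -1 0.5;0 0 0 -1 0.5")

```text
time_s: 19.67
position: [0.5953, 0.3161, 0.1449]
orientation: [2.085, 1.779, 0.361]
wrist_force: [0.5, 0.3, 0.2]
opening: 0.0709
grip_force: 0.0
```

Emit:
apply_moves(series="0 0 0 -1 0.5;0 0 0 -1 0.5;0 0 0 -1 0.5;0 0 0 -1 0.5;0 0 0 0 0.5")

```text
time_s: 20.08
position: [0.5954, 0.3159, 0.1448]
orientation: [1.727, 2.092, 0.261]
wrist_force: [0.3, -1.8, 0.3]
opening: 0.0703
grip_force: 0.0
```

```bash
python3 gp.py; python3 - <<'E'
from g import *
s=sense();im,d=cams.get_image('wrist');np.save('pics/w6.npy',d);cv2.imwrite('pics/w6c.png',cv2.resize(im[130:280,220:420],None,fx=4,fy=4,interpolation=2))
W=np.eye(4);W[:3,:3]=Rn.from_rotvec(s['orientation']).as_matrix();W[:3,3]=s['position'];np.save('pics/w6W.npy',W)
to(mo+.0367*a)
X,uv=cloud("wrist",d,220,420,130,300,W@cams.camera_params("wrist")['hand_eye']);h=X@a
m=(abs(h-np.median(h[(uv[:,0]>300)&(uv[:,0]<340)&(uv[:,1]>240)&(uv[:,1]<262)]))<.003)&(np.linalg.norm(X-mo,axis=1)<.08)
F=X[m];P=np.c_[F@ex,F@ey].astype(np.float32);print(len(F),h[m].mean());c,r=cv2.minEnclosingCircle(P);print('face centre rel mouth (ex,ey)',c-np.array([mo@ex,mo@ey]),r)
E
```

```text
20.0833 F [ 0.3 -1.8  0.3] [0.07 0.31 0.02] 0.07030687419256056 0.0 [-0.71  0.44 -0.01  1.83  0.61  0.71 -0.96]
from pivot ang -89.15 swing -0.85 r 0.0654 h 0.0381
rows (tool, units of .025): [0. 0. 0.] toolx ang 115.51 q7 -0.962 axis in tool [ 7.000e-04 -1.300e-02 -9.999e-01]
row for 5deg ccw about pivot: [-0.0869  0.2112 -0.0028]
rows (tool, units of .025): [-0.002 -0.029  0.054] toolx ang 115.17 q7 -0.967 axis in tool [ 6.000e-04 -1.300e-02 -9.999e-01]
5158 -0.06352283904734635
face centre rel mouth (ex,ey) [-0.0037412   0.00786394] 0.04731306433677673
```

View pics/w6c.png

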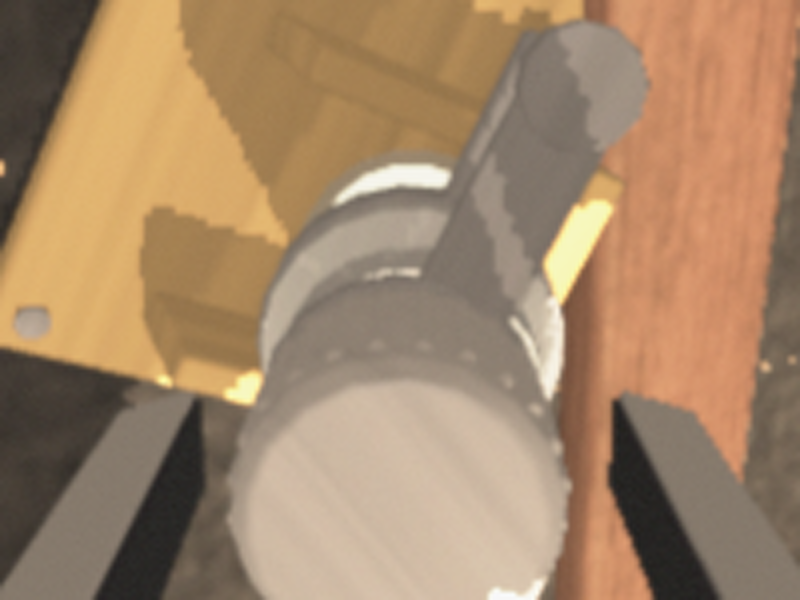

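The cap sits about 2 mm downslope of the jar axis, so the swing is about 0.03 rad short. Re-gripping will pull it back. I'll also add a small nudge, then turn on.

Emit:
apply_moves(series="0 0.02 0 0 -1;0 0 0 0 -1;0 0 0 0 -1;0 0 0 0 -1;0 0 0 0 -1", newtons=40)

```text
time_s: 20.55
position: [0.5955, 0.3161, 0.1449]
orientation: [1.732, 2.088, 0.262]
wrist_force: [-4.0, -3.4, 0.9]
opening: 0.0494
grip_force: 40.0
```

Emit:
apply_moves(series="0 0 0 0 -1;0 0 0 0 -1;0 0 0 0.5 -1;0 0 0.005 0.5 -1;0 0 0.005 0.5 -1")

```text
time_s: 20.97
position: [0.5935, 0.3163, 0.1434]
orientation: [1.872, 1.98, 0.296]
wrist_force: [-21.3, -6.8, 5.8]
opening: 0.0497
grip_force: 40.0
```

```bash
cat >> gp.py <<'E'
print('F tool',(R.T@s['wrist_force']).round(1),'T tool',(R.T@s['torque']).round(2))
to(mo+.0367*a)
im,d=cams.get_image('wrist');W=np.eye(4);W[:3,:3]=R;W[:3,3]=s['position']
X,_=cloud("wrist",d,295,345,240,262,W@cams.camera_params("wrist")['hand_eye']);print('face h',np.median(X@a),'drop mm',(-.0543-np.median(X@a))*1e3)
E
python3 gp.py
```

```text
20.9667 F [-21.3  -6.8   5.8] [-2.09  4.28 -0.08] 0.04968014161385095 40.003926157951355 [-0.73  0.44  0.02  1.83  0.59  0.7  -1.09]
from pivot ang -91.14 swing 1.14 r 0.0655 h 0.0377
rows (tool, units of .025): [0. 0. 0.] toolx ang 107.8 q7 -1.086 axis in tool [-0.002  -0.0164 -0.9999]
row for 5deg ccw about pivot: [-0.0658  0.2193 -0.0035]
F tool [ -7.  -17.4 -13.5] T tool [ 4.3  -1.58 -1.31]
rows (tool, units of .025): [-0.03   0.06   0.037] toolx ang 107.8 q7 -1.086 axis in tool [-0.002  -0.0164 -0.9999]
face h -0.06376212407659472 drop mm 9.46212407659472
```

```bash
python3 - <<'E'
from g import *
H=cams.camera_params("wrist")['hand_eye']
S=np.load("pics/w1s.npz");W1=np.eye(4);W1[:3,:3]=Rn.from_rotvec(S['o']).as_matrix();W1[:3,3]=S['p']
W6=np.load('pics/w6W.npy')
for n,W,f,boxes in(('w1',W1,'pics/w1.npy',{'face':(288,304,183,199),'post':(313,318,133,138),'arm':(308,312,148,158)}),('w6',W6,'pics/w6.npy',{'face':(295,345,235,262),'post':(362,371,147,156),'arm':(340,348,170,180)})):
    d=np.load(f)
    for k,b in boxes.items():
        X,_=cloud("wrist",d,*b,W@H);h=X@a;print(n,k,len(h),np.median(h).round(5),h.std().round(5))
# rim inner-visible points in w1: ring pixels
d=np.load('pics/w1.npy');X,uv=cloud("wrist",d,330,385,138,192,W1@H)
q=X-mo;r=np.hypot(q@ex,q@ey);h=X@a
for lo in np.arange(.018,.030,.001):
    m=(r>=lo)&(r<lo+.001)&(h>-.13);print(round(lo,3),m.sum(),np.median(h[m]).round(4) if m.any() else '')
E
```

```text
w1 face 255 -0.05431 0.00068
w1 post 25 -0.10223 0.00072
w1 arm 40 -0.10368 0.00059
w6 face 1345 -0.06327 0.0006
w6 post 81 -0.10263 0.00057
w6 arm 80 -0.10394 0.00073
0.018 0 
0.019 0 
0.02 42 -0.1166
0.021 58 -0.1143
0.022 71 -0.1139
0.023 83 -0.1135
0.024 69 -0.1135
0.025 65 -0.114
0.026 53 -0.1143
0.027 21 -0.1257
0.028 5 -0.1292
0.029 0
```

Referred to the measured rim, the cap's grip point is 35.3 mm above it (home is 35.2 mm), and it resists 1.3 N m. So it started slightly screwed in and is now at its stop. I'll release it and back off.

Emit:
apply_moves(series="0 0 0 0 1;0 0 0 0 1;0 0 0 0 1;0 0 0 0 1;0 0 0 0 1")

```text
time_s: 21.43
position: [0.5961, 0.3164, 0.145]
orientation: [1.87, 1.978, 0.301]
wrist_force: [0.0, -0.4, -0.7]
opening: 0.0793
grip_force: 0.0
```

Emit:
apply_moves(series="0 0 0 0 1;0 0 -0.5 0 1;0 0 -1 0 1;0 0 -1 0 1;0 0 -1 0 1")

```text
time_s: 21.85
position: [0.5576, 0.3266, 0.225]
orientation: [1.87, 1.979, 0.301]
wrist_force: [-0.2, 0.4, 0.3]
opening: 0.0938
grip_force: 0.0
```

Emit:
apply_moves(series="0 0 -1 0 1;0 0 -1 0 1;0 0 -0.5 0 1;0 0 0 0 1;0 0 0 0 1")

```text
time_s: 22.27
position: [0.5318, 0.3336, 0.2797]
orientation: [1.87, 1.978, 0.302]
wrist_force: [-0.3, 0.7, 0.0]
opening: 0.0941
grip_force: 0.0
```

```bash
python3 - <<'E'
from g import *
s=sense();print(s['time_s'],s['wrist_force'],s['opening'])
im,d=cams.get_image('wrist');W=np.eye(4);W[:3,:3]=Rn.from_rotvec(s['orientation']).as_matrix();W[:3,3]=s['position']
X,uv=cloud("wrist",d,200,450,60,330,W@cams.camera_params("wrist")['hand_eye']);h=X@a;q=X-mo;r=np.hypot(q@ex,q@ey)
m=(r<.04)&(h>-.075)&(h<-.05);F=q[m];mm=np.c_[F@ex,F@ey];print(m.sum(),'face h',np.median(h[m]),'above rim',np.median(h[m])+.1136,'centre mm',(mm.max(0)+mm.min(0))/2*1e3,(mm.max(0)-mm.min(0))*1e3)
p=X-pv;k=(np.hypot(p@ex,p@ey)<.004)&(h>-.11);print('post',k.sum(),np.median(h[k]), 'face-post', np.median(h[m])-np.median(h[k]))
cv2.imwrite('pics/w7.png',im)
E
```

```text
22.2667 [-0.25494877  0.73415297  0.00878814] 0.0940831506911663
1593 face h -0.06339583814311979 above rim 0.05020416185688022 centre mm [-2.77046273  0.67306559] [51.17115237 50.43079703]
post 39 -0.10261080879670804 face-post 0.039214970653588255
```

View pics/w7.png

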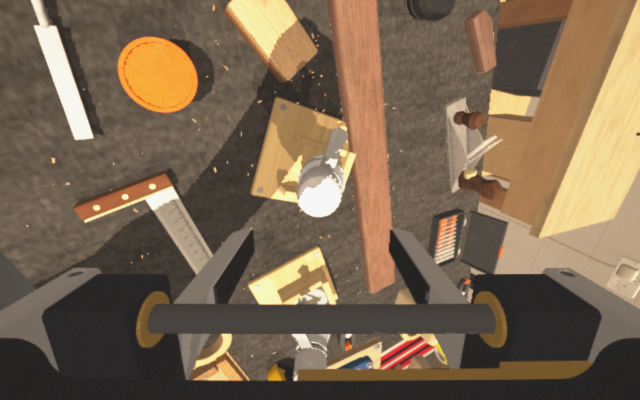

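The cap at (320,192) sits over the mouth, with its face 50.2 mm above the rim, which is the home height. The arm is about 0.04 rad off zero, inside the 0.08 limit, and the gripper is clear. Handing in.

```bash
python3 -c "
from bench import manip
print(manip.job_done())"
```

```text
the job is handed in; nothing more can be done
None
```

The cap is swung back over the mouth and screwed home against its stop (face measured 50.2 mm above the rim, the home height; arm about 0.04 rad off centre). It has been released and the job is handed in at about 22 s; no verdict was returned.

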